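# Index the press anvil to its slot and lock it

### The arm

A 7-joint arm with a two-finger parallel gripper is mounted at the origin on a cart in front of the work surface, level with it; the furniture and walls round the work are solid. World frame = base frame: x ahead of the robot, y to its left, z up, the work surface at z = 0. Lengths are in mm, angles in rad, forces in N, time in s.
With the tool pointing down it reaches from about 425 to 825 mm from the base axis. Payload 3.6 kg.
Tool frame: the origin (TCP) lies between the finger pads; the fingertips stand 19 mm ahead of it and the grasp point (between the pads) is the TCP; z points along the fingers, y is the line along which they close (so a half turn about z gives the same grasp; the last joint's range is limited). The gripper opens to 93 mm and grips with 3 to 60 N. Pads are 15 mm wide; open, the fingers measure 128 mm over their backs; the gripper's body (75 mm by 188 mm) begins 65 mm behind the grasp point.
Start: joints at [1.123, 0.615, -0.013, 1.423, 0.008, 1.103, -0.04], TCP at [265.527, -593.261, 237.64] pointing down, gripper open.
Joint ranges: [-3.12, 3.12], [-0.3, 2.06], [-1.34, 1.32], [0.26, 2.42], [-1.36, 4.5], [0.01, 1.98], [-2.84, 2.84]. Speed limits (rad/s): [2.79, 2.79, 3.14, 3.14, 3.14, 3.14, 3.14].

### API

Orientations are given as a unit quaternion [w, x, y, z].
In Python, from rig import monitor, imaging, arm gives the robot as it stands. The module is installed in compiled form; this text tells all that it offers.
- The arm moves only by the tool carry_out, never from a script. Its arguments are lists of equal length, an entry for each row: "travel": the shift along the tool's x, y, z in cm, a list of three; "angular": the turn, a rotation vector about the tool's x, y, z in degrees, a list of three; "grip": the opening, from 0 (shut) to 1 (fully open). In form: {"travel": [[tx, ty, tz], ...], "angular": [[wx, wy, wz], ...], "grip": [grip, ...]}. A call has 1 to 20 rows; each row shifts and turns the commanded pose from where the row before left it, along the tool's axes as they then stand; what a row does not reach is not made up. A row lasts 1/12 s, in which the tool goes at most 41.7 mm and 7.16 degrees, less where a joint would pass 70% of its speed; a pose out of reach is approached as far as the arm can. A call is refused whole if a number of a shift passes 4.17 or a number of a turn 7.16, either way. A call with a gripper value outside its range is refused whole. The fingers move at their own pace and stop on an object; the grip force is fixed at half the most. Time passes only in rows, so rows that do not move let the fingers close. It gives the time, the measured TCP pose, the force, the opening and the grip force at its end, in the units of the state.
- monitor.state(): the state, without advancing time (a new reading comes with each control period).
- imaging.read_camera(name): name is "scene" or "top" or "wrist"; returns (picture, depth): 480x640x3 uint8, red, green, blue; 480x640 float32, mm along the optical axis (not along the pixel's ray), 0 where there is no reading.
- imaging.camera_model(name): a dict with "camera_matrix" (3x3 intrinsics, pixels), "xyz" and "attitude" of the camera in the world; the wrist camera has in their place "mount" (4x4, takes a point from camera to tool coordinates, whose origin is the TCP and whose axes are the flange's). Camera axes: x right, y up, looking along -z (the intrinsics and any distortion apply to the point x, -y, -z); pixel columns grow to the right and rows downward; lengths in mm; the calibration is good to about 2 mm. A picture is of the moment at which its call begins: read the wrist's pose just before it. camera_model takes no time and is no camera call.
- arm.sign_off(): hands the job in; it is judged then, once.
The state is a dict: "t": time; "joints": joint angles; "joint_vel": joint speeds; "joint_torque": joint torques, N m; "ee_pos": TCP position; "tool_rot": TCP orientation; "contact_force": force on the tool from outside, world axes, zero at the start; "wrist_torque": the same for the moment, N m; "gripper_width": opening from 0.0 (shut) to 1.0 (fully open); "finger_force": force on a finger pad.
Only numpy, scipy, OpenCV 4.12 (cv2) and the standard library are available. Lean on these libraries where they do the work, as an engineer would, in place of code of your own. Each camera call takes 0.05 s, during which the arm holds its last target. There are 200 camera calls.

### The job

On the small hand arbor press, push the revolving anvil round by its upright tabs until the opening that is a long slot (the other five are round) stands centred under the ram. Then push the lock bolt at the side of the press fully home into the notch of the anvil's rim, so that the anvil is locked, and take the hand clear. Only push with the fingers, gently and without forcing anything; grasp nothing and leave the things lying about the press where they are.

Things in the scene. Friction and masses are not known exactly. Their poses are not given: they have to be found in the camera images.
- press: small green hand arbor press, fixed to the bench, base 226 x 150 x 24 mm. Origin on the bench top, on the upright axis of the revolving anvil; x points to the column (away from the robot at yaw 0), y left, z up. Low parts at its sides: bolt guide at y = -89 to -109 mm, 49 mm wide, 50 mm high, and friction-plug housing at y = 89 to 122 mm, 44 mm high
- anvil (a joint): turn of the anvil about the press's z, rad, counter-clockwise from above positive, endless; 0 or any whole turn: slot under the ram. Turns either way with about 2 N at a tab, held by a friction plug: no springs or clicks, it stays where it is left and does not coast. Starts anywhere at least 0.6 from the goal
- slot_hole (a point): centre of the slot's mouth, 40 mm from the anvil's axis, 45 mm above the bench. The anvil is a steel disc 128 mm across, top 41 mm high, with six round inserts (28 mm across, 45 mm high) 60 degrees apart, 40 mm from the axis. Their openings: one slot 22 x 8 mm (long way radial), round holes of 20, 16, 13, 10 and 7 mm
- slot_tab (a point): top of the slot's own tab, 80 mm from the anvil's axis. Six like upright tabs, one outside each insert, stand 60 degrees apart, 55 to 88 mm from the axis, 12 mm thick along the rim, 41 to 64 mm above the bench; beside them nothing is higher than 52 mm on the front half. With the slot under the ram, one tab points straight to the press's -x (towards the robot), the slot's own to +x
- ram_axis (a point): point on the ram's axis, 45 mm above the bench, at x = 40 mm, y = 0 of the press. Ram and head stand above it: x = 16 to 137 mm, |y| under 30 mm, 92 to 234 mm high; column from the bench up at x = 97 to 137 mm; a hand lever on a hub at the left of the head (y = 25 to 52 mm) slopes up and back from x = 58 mm to x = 150 mm, 280 mm high
- lock_bolt (a joint): slide of the lock bolt, m: 0 fully out, 0.017 fully home (hard stop); starts at 0 to 0.003. Slides along the press's +y, towards the anvil, with 2 to 10 N and stays where it is left. Its round nose, 12 mm wide, seats in V notches of the anvil's rim, one every 60 degrees, and draws the anvil into line if it is within about 4 degrees; otherwise it stops on the rim, near 0.006 to 0.010
- bolt_lug (a point): top centre of the upright lug on the bolt's outer end, right of the press: x = 0, y = -134.5 mm of the press when fully out, -117.5 mm when home, 66 mm above the bench. The lug is 22 mm wide along x, 11 mm thick along y; its flat outer face lies 5.5 mm beyond this point, from 32 to 66 mm above the bench, with free space outside it
- blue_dish: small round plastic dish with a few discs in it, 97 mm across and 29 mm high, left of the press; origin under its centre. Bystander, leave it
- gauge_block: steel slot gauge, 18 x 64 x 24 mm, with two slots in its top, in front of the press, to its left; origin under its centre. Bystander, leave it
- disc_01: slate disc, 22 mm across and 7 mm thick, left of the press, behind the dish; origin under its centre. Bystander, leave it
- disc_02: slate disc, 22 mm across and 7 mm thick, left of the press beside its base; origin under its centre. Bystander, leave it
- hex_key: L-shaped hex key, 33 x 95 x 5 mm, in front of the press, to its right; origin under its middle. Bystander, leave it
- screwdriver: screwdriver, 25 x 210 x 24 mm, lying to the right of the press, behind the lock bolt; origin under its middle. Bystander, leave it

How it is judged:
By the outcome, as a careful person would: the job done as asked, in the order asked, and still so for the second after the job is handed in, with the robot touching nothing.
It also fails if it takes over 64 s, if anything falls off the work surface, if the arm or the gripper's body presses on something with over 40 N, if the wrist force passes 120 N, or if a joint passes its speed limit or range.

## Working session

There is one attempt and no reset: what is moved stays moved. The work goes in short steps, Python scripts to look and compute and a tool call to move; the robot and the scene stay as the last step left them, time stands still between calls to the robot, and variables do not carry over. Pictures are saved under pics/ and viewed, at most 10 in all, crops included, and the job is handed in when it is done.

Besides the shell and the picture viewer there is one more tool, called after "Request:" as name(argument=value, ...), one argument or row to a line, values as JSON. carry_out: Moves the arm, as the interface text tells. Its arguments: {"type":"object","properties":{"travel":{"type":"array","items":{"type":"array","items":{"type":"number"}}},"angular":{"type":"array","items":{"type":"array","items":{"type":"number"}}},"grip":{"type":"array","items":{"type":"number"}}},"required":["travel","angular","grip"]}

```bash
mkdir -p pics; cat > h.py <<'E'
import numpy as np, cv2
from scipy.spatial.transform import Rotation as R
from rig import monitor, imaging, arm
def q2m(q): q=np.array(q,float); return R.from_quat([q[1],q[2],q[3],q[0]]).as_matrix()
def cam(n):
    m=imaging.camera_model(n); K=np.array(m["camera_matrix"])
    if "mount" in m:
        s=monitor.state(); T=np.array(m["mount"]); Rt=q2m(s["tool_rot"])
        return K,Rt@T[:3,:3],Rt@T[:3,3]+np.array(s["ee_pos"])
    a=np.array(m["attitude"]); return K,(a if a.shape==(3,3) else q2m(a)),np.array(m["xyz"])
def ray(c,u,v):
    K,A,o=c; p=np.linalg.inv(K)@[u,v,1]; return o,A@np.array([p[0],-p[1],-p[2]])
def onz(c,u,v,z):
    o,d=ray(c,u,v); return o+d*(z-o[2])/d[2]
def proj(c,X):
    K,A,o=c; p=A.T@(np.array(X,float)-o); q=K@np.array([p[0],-p[1],-p[2]]); return q[:2]/q[2]
def cloud(c,D):
    K,A,o=c; v,u=np.mgrid[0:480,0:640]; P=np.linalg.inv(K)@np.stack([u.ravel(),v.ravel(),np.ones(u.size)])
    return ((A@(P*np.array([[1],[-1],[-1]])*D.ravel())).T+o).reshape(480,640,3)
def snap(n,f):
    c=cam(n); p,d=imaging.read_camera(n); cv2.imwrite(f"pics/{f}.png",p[:,:,::-1]); np.savez(f"pics/{f}.npz",p=p,d=d,K=c[0],A=c[1],o=c[2]); return c,p,d
E
python3 - <<'E'
from h import *
for n in("scene","top"):
    print(imaging.camera_model(n)); c,p,d=snap(n,n)
print(imaging.camera_model("wrist")); s=monitor.state(); print(s)
a=cv2.imread("pics/scene.png");b=cv2.imread("pics/top.png")
E
```

```text
{'camera_matrix': array([[497.62468684,   0.        , 310.46629668],
       [  0.        , 497.62468684, 230.85870629],
       [  0.        ,   0.        ,   1.        ]]), 'xyz': array([ 158.60421534, -541.14432888,  431.31335741]), 'attitude': array([ 0.80797355,  0.51483712, -0.16522004, -0.23414488])}
{'camera_matrix': array([[593.85298039,   0.        , 319.54983026],
       [  0.        , 593.85298039, 226.61128544],
       [  0.        ,   0.        ,   1.        ]]), 'xyz': array([438.53739861, 107.72788696, 959.81862964]), 'attitude': array([ 0.71118669,  0.07444079, -0.0593309 , -0.69652847])}
{'camera_matrix': array([[379.49554127,   0.        , 316.76100961],
       [  0.        , 379.49554127, 234.53616775],
       [  0.        ,   0.        ,   1.        ]]), 'mount': array([[-2.55583455e-04,  9.62555437e-01,  2.71084792e-01,
         7.44716908e+01],
       [ 9.99999934e-01,  1.76001439e-04,  3.17879490e-04,
         2.48289588e-01],
       [ 2.58265318e-04,  2.71084855e-01, -9.62555419e-01,
        -1.47160444e+02],
       [ 0.00000000e+00,  0.00000000e+00,  0.00000000e+00,
         1.00000000e+00]])}
{'t': 0.1, 'joints': array([ 1.1235101 ,  0.61580383, -0.01265381,  1.4246979 ,  0.00808775,
        1.10339501, -0.04040476]), 'joint_vel': array([-0.00147743, -0.00091646, -0.00053555, -0.00602396, -0.00021253,
       -0.00160428,  0.00173779]), 'joint_torque': array([ 9.46976506e-04, -4.60040760e+01,  2.10115104e-01, -1.66243458e+01,
       -6.11014827e-02,  1.69261236e-02,  1.08574254e-04]), 'ee_pos': array([ 265.27790262, -592.69044803,  236.62247455]), 'tool_rot': array([-1.10315949e-03,  9.77939355e-01,  2.08885968e-01, -2.32669444e-04]), 'contact_force': array([-0.02953273,  0.43488312, -0.04943975]), 'wrist_torque': array([-0.05083628,  0.02401895, -0.00571832]), 'finger_force': 0.0, 'gripper_width': 0.996151264385761}
```

View pics/top.png

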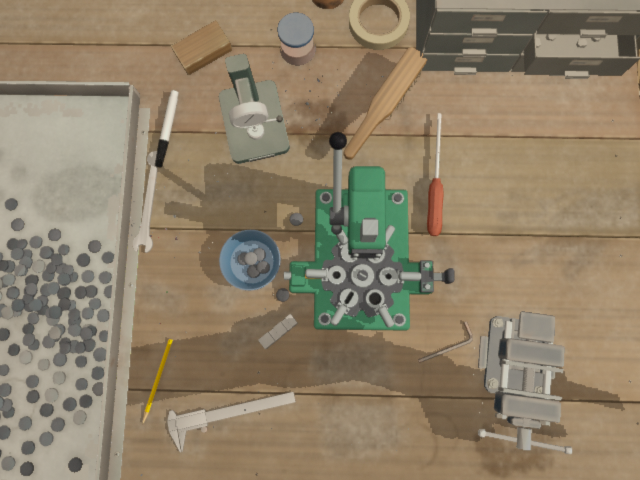

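View pics/scene.png

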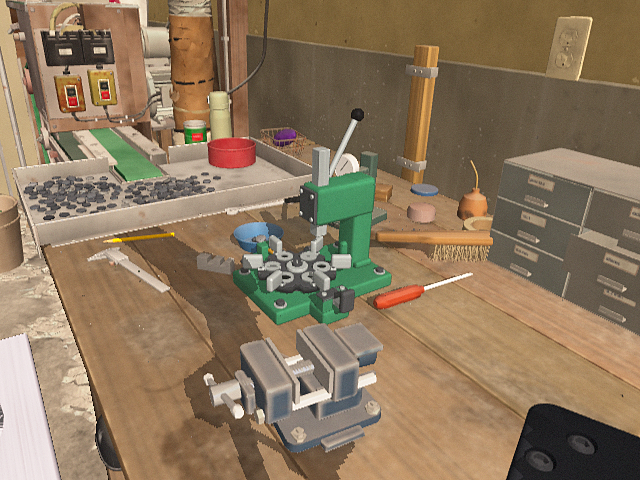

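Top view: the press is roughly square to the view, with its anvil centre near (362,276), bolt lug near (447,276) and head and column above. The scene view shows it from the right. Next I measure the press pose and enlarge the anvil.

```bash
cat >> h.py <<'E'
def load(f):
    z=np.load(f"pics/{f}.npz"); return (z["K"],z["A"],z["o"]),z["p"],z["d"]
E
python3 - <<'E'
from h import *
c,p,d=load("top")
W=cloud(c,d); hsv=cv2.cvtColor(p,cv2.COLOR_RGB2HSV)
g=cv2.inRange(hsv,(60,90,30),(90,255,255))>0
roi=np.zeros_like(g); roi[150:350,280:460]=1
m=g&roi&(W[...,2]>16)&(W[...,2]<32)
q=W[m][:,:2].astype(np.float32); print(m.sum(), np.median(W[m][:,2]), cv2.minAreaRect(q))
# bolt bosses of base
for u,v in [(326,198),(397,197),(324,319),(399,319)]: print((u,v),onz(c,u,v,28), W[v,u])
for u,v in [(362,276),(336,275),(389,276),(375,298),(349,298),(447,276)]: print((u,v),onz(c,u,v,45),W[v,u])
cv2.imwrite("pics/topc.png",cv2.resize(cv2.imread("pics/top.png")[205:340,275:465],None,fx=4,fy=4,interpolation=cv2.INTER_CUBIC))
E
```

```text
4743 23.945896638968634 ((569.0755004882812, 66.79843139648438), (222.8717498779297, 217.6764373779297), 0.8927929401397705)
(326, 198) [664.20684505 120.43744725  28.        ] [664.13991617 120.43367785  28.27635809]
(397, 197) [667.91493296   6.22827166  28.        ] [667.83238411   6.26479955  28.33534478]
(324, 319) [471.24847615 119.56283122  28.        ] [471.02855762 119.48326418  34.26467251]
(399, 319) [473.7997307    3.50374386  28.        ] [473.70148555   3.79412499  30.59615992]
(362, 276) [537.48875822  62.15102977  45.        ] [536.43610565  62.63588006  54.73191457]
(336, 275) [538.21059224 102.25069554  45.        ] [538.5373463  102.23273991  42.00099198]
(389, 276) [538.34436994  20.60882116  45.        ] [538.32898217  20.62225276  45.1410424 ]
(375, 298) [504.1442479   41.96848285  45.        ] [504.6397767   41.4718018   38.09037108]
(349, 298) [503.29694735  81.72899135  45.        ] [503.64557337  81.58902911  40.07517295]
(447, 276) [540.17727941 -68.38377457  45.        ] [538.15733765 -64.8838167   63.18066237]
```

View pics/topc.png

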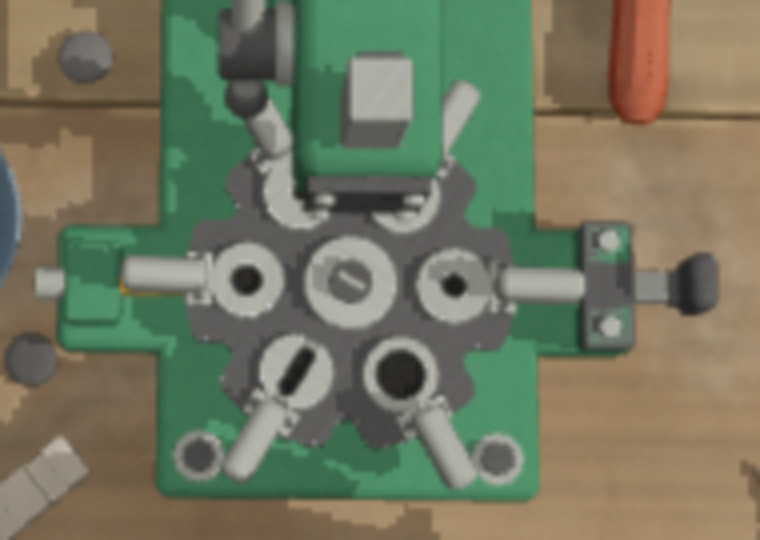

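The slot insert is front-left of the anvil at about (349,298), roughly 150° from the press's +x. The press pose is about (538, 61.5) with yaw about 1°. So I need a 150° clockwise turn, which means pushing the front tabs towards +y in about 2.5 strokes. First I close the fingers, move in and turn the hand so that its long side lies along y.

Request:
carry_out(
  travel=[
    [2.5,-2.1,0],
    [2.5,-2.1,0],
    [2.5,-2.1,0],
    [2.5,-2.1,0],
    [2.5,-2.1,0],
    [2.5,-2.1,0],
    [2.5,-2.1,0],
    [2.5,-2.1,0],
    [2.5,-2.1,0],
    [2.5,-2.1,0],
    [2.5,-2.1,0],
    [2.5,-2.1,0],
    [2.5,-2.1,0],
    [2.5,-2.1,0],
  ],
  angular=[
    [0,0,0],
    [0,0,0],
    [0,0,0],
    [0,0,0],
    [0,0,0],
    [0,0,0],
    [0,0,0],
    [0,0,0],
    [0,0,0],
    [0,0,0],
    [0,0,0],
    [0,0,0],
    [0,0,0],
    [0,0,0],
  ],
  grip=[0,0,0,0,0,0,0,0,0,0,0,0,0,0],
)

```text
t: 1.27
ee_pos: [465.0, -180.3, 237.4]
tool_rot: [-0.0, 0.978, 0.209, -0.0]
contact_force: [0.1, -0.1, 1.2]
gripper_width: 0.048
finger_force: 0.0
```

Request:
carry_out(
  travel=[
    [0,0,0],
    [0,0,0],
    [0,0,0],
    [0,0,0],
    [0,0,0],
    [0,0,0],
    [0,0,0],
    [0,0,0],
    [0,0,0],
    [0,0,0],
    [0,0,0],
    [0,0,0],
    [0,0,0],
    [0,0,0],
    [0,0,0],
    [0,0,0],
    [0,0,0],
    [0,0,0],
    [0,0,0],
    [0,0,0],
  ],
  angular=[
    [0,0,-7.1],
    [0,0,-7.1],
    [0,0,-7.1],
    [0,0,-7.1],
    [0,0,-7.1],
    [0,0,-7.1],
    [0,0,-7.1],
    [0,0,-7.1],
    [0,0,-7.1],
    [0,0,-7.1],
    [0,0,-7.1],
    [0,0,-7.1],
    [0,0,-7.1],
    [0,0,-7.1],
    [0,0,-7.1],
    [0,0,-7.1],
    [0,0,-7.1],
    [0,0,-7.1],
    [0,0,-7.1],
    [0,0,-7.1],
  ],
  grip=[0,0,0,0,0,0,0,0,0,0,0,0,0,0,0,0,0,0,0,0],
)

```text
t: 2.93
ee_pos: [464.5, -182.0, 237.3]
tool_rot: [-0.0, 0.118, 0.993, 0.0]
contact_force: [-0.8, 0.2, 0.3]
gripper_width: 0.004
finger_force: 0.0
```

```bash
cat > st.py <<'E'
from h import *
s=monitor.state(); M=q2m(s["tool_rot"]); print(s["t"],s["ee_pos"].round(1),"yaw",np.degrees(np.arctan2(M[1,0],M[0,0])).round(2),"z",M[:,2].round(3),"F",s["contact_force"].round(1),"j",s["joints"].round(2),s["gripper_width"])
O=np.array([538.3,61.5]); y=np.radians(1.0); d=s["ee_pos"][:2]-O
print("press xy",[round(d[0]*np.cos(y)+d[1]*np.sin(y),1),round(-d[0]*np.sin(y)+d[1]*np.cos(y),1)])
E
python3 st.py
```

```text
2.9333 [ 464.5 -182.   237.3] yaw 166.45 z [-0.001  0.    -1.   ] F [-0.8  0.2  0.3] j [ 0.83  0.46 -0.72  1.84  0.37  0.98  1.28] 0.004394840690743242
press xy [np.float64(-78.1), np.float64(-242.2)]
```

Request:
carry_out(
  travel=[
    [0,0,0],
    [0,0,0],
    [0,0,0],
    [-0.1,2.8,1.45],
    [-0.1,2.8,1.45],
    [-0.1,2.8,1.45],
    [-0.1,2.8,1.45],
    [-0.1,2.8,1.45],
    [-0.1,2.8,1.45],
    [0,0,0],
    [0,0,0],
  ],
  angular=[
    [0,0,-7.1],
    [0,0,-7.0],
    [0,0,-0.5],
    [0,0,0],
    [0,0,0],
    [0,0,0],
    [0,0,0],
    [0,0,0],
    [0,0,0],
    [0,0,0],
    [0,0,0],
  ],
  grip=[0,0,0,0,0,0,0,0,0,0,0],
)

```text
t: 3.85
ee_pos: [468.2, -12.2, 150.2]
tool_rot: [-0.001, -0.007, 1.0, 0.0]
contact_force: [0.4, -1.1, -0.9]
gripper_width: 0.004
finger_force: 0.0
```

```bash
python3 st.py; python3 - <<'E'
from h import *
c,p,d=snap("wrist","w1")
cv2.imwrite("pics/w1.png",cv2.rotate(p[:,:,::-1],cv2.ROTATE_180))
E
```

```text
3.85 [468.2 -12.2 150.2] yaw -179.16 z [-0.002  0.    -1.   ] F [ 0.4 -1.1 -0.9] j [ 0.46  0.55 -0.71  2.02  0.52  0.75  1.02] 0.004468196116933765
press xy [np.float64(-71.3), np.float64(-72.4)]
```

View pics/w1.png

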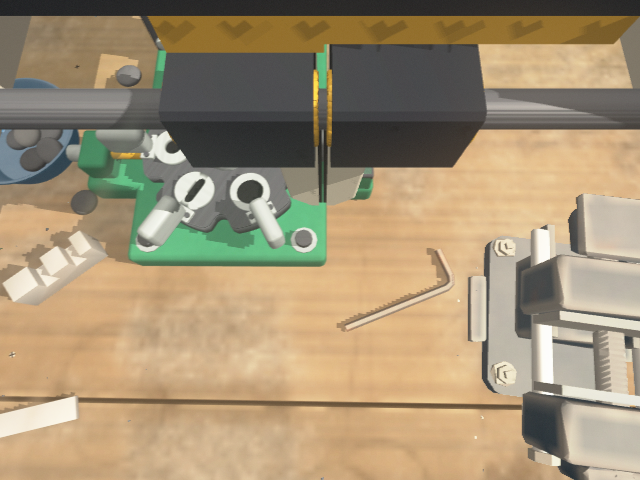

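The wrist view shows the slot insert at (194,190), the 20 mm hole at (250,190) and the closed fingers as large dark blocks across the top. I check the finger dimensions from depth.

```bash
python3 - <<'E'
from h import *
c,p,d=load("w1"); W=cloud(c,d); s=monitor.state()
T=(W-np.array(s["ee_pos"]))@q2m(s["tool_rot"])   # tool coords
for r in (160,140,120,100,80,60,40):   # rows in rotated picture
    rr=479-r
    for u in (170,200,240,300,315,335,400,450,475):
        t=T[rr,639-u]; print(r,u,d[rr,639-u].round(0),t.round(0)) if u in(170,300,335,475) else 0
m=(d>0)&(abs(T[...,0])<40)&(abs(T[...,1])<60)&(T[...,2]<30)
for z0 in range(-100,25,10):
    q=T[m&(T[...,2]>=z0)&(T[...,2]<z0+10)]
    if len(q): print(z0,len(q),q.min(0).round(0),q.max(0).round(0))
E
```

```text
160 170 280.0 [-59. 114. 106.]
160 300 81.0 [ 37.   6. -73.]
160 335 81.0 [ 37.  -2. -74.]
160 475 329.0 [ -84. -131.  151.]
140 170 286.0 [-77. 116. 107.]
140 300 74.0 [ 37.   5. -81.]
140 335 74.0 [ 37.  -1. -81.]
140 475 334.0 [-103. -133.  150.]
120 170 68.0 [ 36.  28. -87.]
120 300 67.0 [ 37.   5. -88.]
120 335 67.0 [ 37.  -1. -88.]
120 475 67.0 [ 37. -26. -88.]
100 170 68.0 [ 33.  28. -88.]
100 300 68.0 [ 33.   5. -88.]
100 335 67.0 [ 34.  -1. -90.]
100 475 68.0 [ 33. -26. -89.]
80 170 69.0 [ 29.  29. -89.]
80 300 69.0 [ 29.   5. -89.]
80 335 68.0 [ 30.  -1. -90.]
80 475 68.0 [ 29. -26. -89.]
60 170 71.0 [ 24.  30. -88.]
60 300 70.0 [ 25.   5. -89.]
60 335 71.0 [ 24.  -1. -88.]
60 475 68.0 [ 26. -27. -90.]
40 170 67.0 [ 23.  28. -92.]
40 300 68.0 [ 23.   5. -91.]
40 335 68.0 [ 23.  -1. -92.]
40 475 68.0 [ 22. -26. -91.]
-100 21472 [  21.  -52. -100.] [ 37.  53. -90.]
-90 39368 [ 16. -60. -90.] [ 38.  60. -80.]
-80 8380 [  8. -60. -80.] [ 38.  60. -70.]
-70 180 [ -3. -28. -70.] [ 37.  30. -61.]
-50 9 [  9.  -0. -41.] [ 10.   2. -40.]
-40 139 [  8.  -2. -40.] [ 11.   4. -30.]
-30 187 [  8.  -2. -30.] [ 11.   4. -20.]
-20 805 [  8. -15. -20.] [ 11.  17. -10.]
-10 761 [  8. -15. -10.] [11. 17. -0.]
0 619 [  8. -14.   0.] [11. 16. 10.]
10 357 [ -6. -13.  10.] [11. 15. 20.]
```

Finger geometry matches the spec (about ±16.5 mm in y at the tip). Descending beside the front-right tab, then the first push.

Request:
carry_out(
  travel=[
    [0.1,-0.8,0],
    [0,0,2.7],
    [0,0,2.7],
    [0,0,2.7],
    [0,0,0],
    [0,0.5,0],
    [0,0.5,0],
    [0,0.5,0],
    [0,0.5,0],
    [0,0.5,0],
    [0,0.5,0],
    [0,0,0],
  ],
  angular=[
    [0,0,0],
    [0,0,0],
    [0,0,0],
    [0,0,0],
    [0,0,0],
    [0,0,0],
    [0,0,0],
    [0,0,0],
    [0,0,0],
    [0,0,0],
    [0,0,0],
    [0,0,0],
  ],
  grip=[0,0,0,0,0,0,0,0,0,0,0,0],
)

```text
t: 4.9
ee_pos: [467.1, 9.1, 70.0]
tool_rot: [-0.0, -0.007, 1.0, 0.0]
contact_force: [-0.7, -1.0, -0.2]
gripper_width: 0.006
finger_force: 0.6
```

```bash
python3 st.py
```

```text
4.9 [467.1   9.1  70. ] yaw -179.2 z [-0.  0. -1.] F [-0.7 -1.  -0.2] j [ 0.31  0.67 -0.56  2.1   0.67  0.56  0.84] 0.006131008136890593
press xy [np.float64(-72.1), np.float64(-51.2)]
```

Contact force is light and plausible. Finishing stroke 1, then back off, lift, return and descend.

Request:
carry_out(
  travel=[
    [0,0.5,0],
    [0,0.5,0],
    [0,0.5,0],
    [0,0.5,0],
    [0,0.5,0],
    [0,0.5,0],
    [0,0.5,0],
    [0,0.5,0],
    [0,0.5,0],
    [0,0.5,0],
    [0,0.5,0],
    [0,0.5,0],
    [0,0.5,0],
    [0,0,0],
  ],
  angular=[
    [0,0,0],
    [0,0,0],
    [0,0,0],
    [0,0,0],
    [0,0,0],
    [0,0,0],
    [0,0,0],
    [0,0,0],
    [0,0,0],
    [0,0,0],
    [0,0,0],
    [0,0,0],
    [0,0,0],
    [0,0,0],
  ],
  grip=[0,0,0,0,0,0,0,0,0,0,0,0,0,0],
)

```text
t: 6.07
ee_pos: [467.2, 75.3, 70.0]
tool_rot: [0.001, -0.007, 1.0, 0.001]
contact_force: [0.0, -0.7, -0.2]
gripper_width: 0.004
finger_force: 0.1
```

Request:
carry_out(
  travel=[
    [0,-0.5,0],
    [0,-0.3,-2],
    [0,0,-2],
    [0,-3,0],
    [0,-3,0],
    [0,-3,0],
    [0,0,0],
  ],
  angular=[
    [0,0,0],
    [0,0,0],
    [0,0,0],
    [0,0,0],
    [0,0,0],
    [0,0,0],
    [0,0,0],
  ],
  grip=[0,0,0,0,0,0,0],
)

```text
t: 6.65
ee_pos: [467.4, -32.2, 109.0]
tool_rot: [-0.001, -0.001, 1.0, -0.002]
contact_force: [0.3, -1.0, -0.7]
gripper_width: 0.003
finger_force: 0.0
```

```bash
python3 st.py; python3 - <<'E'
from h import *
c,p,d=snap("top","t2")
cv2.imwrite("pics/t2c.png",cv2.resize(p[205:340,275:465,::-1],None,fx=4,fy=4,interpolation=cv2.INTER_CUBIC))
E
```

```text
6.65 [467.4 -32.2 109. ] yaw -179.88 z [-0.002 -0.004 -1.   ] F [ 0.3 -1.  -0.7] j [ 0.45  0.61 -0.64  2.06  0.6   0.66  0.98] 0.00343114685183064
press xy [np.float64(-72.6), np.float64(-92.4)]
```

View pics/t2c.png

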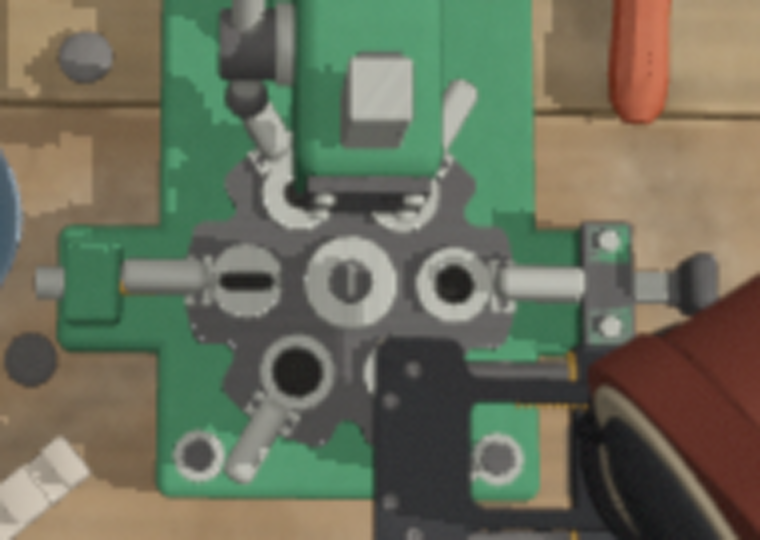

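Stroke 1 turned the anvil about 60°; the slot is now straight left, at crop pixel (247,282). Stroke 2 is the same again.

Request:
carry_out(
  travel=[
    [0,0.4,2],
    [0,0.4,1.9],
    [0,0,0],
    [0,0.5,0],
    [0,0.5,0],
    [0,0.5,0],
    [0,0.5,0],
    [0,0.5,0],
    [0,0.5,0],
    [0,0.5,0],
    [0,0.5,0],
    [0,0,0],
  ],
  angular=[
    [0,0,0],
    [0,0,0],
    [0,0,0],
    [0,0,0],
    [0,0,0],
    [0,0,0],
    [0,0,0],
    [0,0,0],
    [0,0,0],
    [0,0,0],
    [0,0,0],
    [0,0,0],
  ],
  grip=[0,0,0,0,0,0,0,0,0,0,0,0],
)

```text
t: 7.7
ee_pos: [468.2, 25.5, 71.1]
tool_rot: [0.001, -0.007, 1.0, 0.001]
contact_force: [-0.6, 0.4, 0.3]
gripper_width: 0.004
finger_force: 0.1
```

```bash
python3 st.py
```

```text
7.7 [468.2  25.5  71.1] yaw -179.17 z [ 0.002  0.003 -1.   ] F [-0.6  0.4  0.3] j [ 0.28  0.66 -0.56  2.1   0.66  0.56  0.82] 0.003962900559184086
press xy [np.float64(-70.7), np.float64(-34.8)]
```

Request:
carry_out(
  travel=[
    [0,0.5,0],
    [0,0.5,0],
    [0,0.5,0],
    [0,0.5,0],
    [0,0.5,0],
    [0,0.5,0],
    [0,0.5,0],
    [0,0.5,0],
    [0,0.5,0],
    [0,0.5,0],
    [0,0,0],
    [0,-0.5,0],
    [0,-0.3,-2],
    [0,0,-2],
    [0,-3,0],
    [0,-3,0],
    [0,-3,0],
    [0,0,0],
    [0,0,0],
  ],
  angular=[
    [0,0,0],
    [0,0,0],
    [0,0,0],
    [0,0,0],
    [0,0,0],
    [0,0,0],
    [0,0,0],
    [0,0,0],
    [0,0,0],
    [0,0,0],
    [0,0,0],
    [0,0,0],
    [0,0,0],
    [0,0,0],
    [0,0,0],
    [0,0,0],
    [0,0,0],
    [0,0,0],
    [0,0,0],
  ],
  grip=[0,0,0,0,0,0,0,0,0,0,0,0,0,0,0,0,0,0,0],
)

```text
t: 9.28
ee_pos: [467.8, -26.8, 110.5]
tool_rot: [-0.0, -0.004, 1.0, 0.0]
contact_force: [-0.5, 0.3, 0.2]
gripper_width: 0.005
finger_force: 0.0
```

Request:
carry_out(
  travel=[
    [0,0.3,2],
    [0,0.3,2],
    [0,0,0],
    [0,0.5,0],
    [0,0.5,0],
    [0,0.5,0],
    [0,0.5,0],
    [0,0.5,0],
    [0,0.5,0],
    [0,0.5,0],
    [0,0,0],
    [0,0,0],
  ],
  angular=[
    [0,0,0],
    [0,0,0],
    [0,0,0],
    [0,0,0],
    [0,0,0],
    [0,0,0],
    [0,0,0],
    [0,0,0],
    [0,0,0],
    [0,0,0],
    [0,0,0],
    [0,0,0],
  ],
  grip=[0,0,0,0,0,0,0,0,0,0,0,0],
)

```text
t: 10.28
ee_pos: [468.7, 17.8, 71.1]
tool_rot: [0.001, -0.007, 1.0, 0.001]
contact_force: [0.1, 0.6, 0.7]
gripper_width: 0.008
finger_force: 0.0
```

```bash
python3 st.py
```

```text
10.2833 [468.7  17.8  71.1] yaw -179.21 z [ 0.003  0.003 -1.   ] F [0.1 0.6 0.7] j [ 0.29  0.66 -0.56  2.1   0.66  0.56  0.83] 0.007776479845839251
press xy [np.float64(-70.4), np.float64(-42.5)]
```

Request:
carry_out(
  travel=[
    [0,0.46,0],
    [0,0.46,0],
    [0,0.46,0],
    [0,0.46,0],
    [0,0,0],
    [0,0,0],
  ],
  angular=[
    [0,0,0],
    [0,0,0],
    [0,0,0],
    [0,0,0],
    [0,0,0],
    [0,0,0],
  ],
  grip=[0,0,0,0,0,0],
)

```text
t: 10.78
ee_pos: [467.8, 35.9, 70.9]
tool_rot: [0.001, -0.007, 1.0, 0.001]
contact_force: [0.1, 0.4, 0.0]
gripper_width: 0.008
finger_force: 0.0
```

```bash
python3 st.py
```

```text
10.7833 [467.8  35.9  70.9] yaw -179.22 z [ 0.002  0.002 -1.   ] F [0.1 0.4 0. ] j [ 0.25  0.66 -0.56  2.09  0.66  0.56  0.8 ] 0.007742657131073437
press xy [np.float64(-70.9), np.float64(-24.4)]
```

Request:
carry_out(
  travel=[
    [0,-1,0],
    [0,-2,0],
    [0,-2,-2],
    [0,-2,-2],
    [0,-4,-2],
    [0,-4,0],
    [0,-4,0],
    [0,0,0],
  ],
  angular=[
    [0,0,0],
    [0,0,0],
    [0,0,0],
    [0,0,0],
    [0,0,0],
    [0,0,0],
    [0,0,0],
    [0,0,0],
  ],
  grip=[0,0,0,0,0,0,0,0],
)

```text
t: 11.45
ee_pos: [468.5, -164.4, 128.7]
tool_rot: [-0.0, 0.002, 1.0, -0.003]
contact_force: [-0.0, -1.1, -0.3]
gripper_width: 0.004
finger_force: 0.0
```

```bash
python3 st.py; python3 - <<'E'
from h import *
c,p,d=snap("top","t3")
cv2.imwrite("pics/t3c.png",cv2.resize(p[205:340,275:465,::-1],None,fx=4,fy=4,interpolation=cv2.INTER_CUBIC))
# front tab: bright points 58..70 high
W=cloud(c,d); O=np.array([538.3,61.5]); y=np.radians(1.0)
X=W[...,:2]-O; x=X[...,0]*np.cos(y)+X[...,1]*np.sin(y); yy=-X[...,0]*np.sin(y)+X[...,1]*np.cos(y)
z=W[...,2]; r=np.hypot(x,yy); th=np.degrees(np.arctan2(yy,x))%360
m=(z>57)&(z<70)&(r>66)&(r<92)
for a in (120,180,240):
    k=m&(abs(th-a)<25); q=np.c_[x[k],yy[k]]
    if k.sum()>5:
        ce=q.mean(0); print(a,k.sum(),ce.round(1),np.hypot(*ce).round(1),np.degrees(np.arctan2(ce[1],ce[0]))%360)
# lug
k=(z>58)&(z<72)&(abs(x)<18)&(yy<-112)&(yy>-150); print("lug",k.sum(),x[k].mean(),yy[k].mean(),yy[k].min(),yy[k].max())
E
```

```text
11.45 [ 468.5 -164.4  128.7] yaw 179.76 z [-0.001 -0.006 -1.   ] F [-0.  -1.1 -0.3] j [ 0.74  0.62 -0.68  1.97  0.57  0.75  1.28] 0.004318621014517495
press xy [np.float64(-73.8), np.float64(-224.6)]
120 117 [-40.3  65.3] 76.7 121.65615747864804
180 111 [-76.4  -1.8] 76.4 181.3234931185539
240 111 [-35.9 -67.1] 76.1 241.88194477981824
lug 107 -0.9029212814354651 -130.72360886195256 -137.78569011669637 -125.69329174128164
```

View pics/t3c.png

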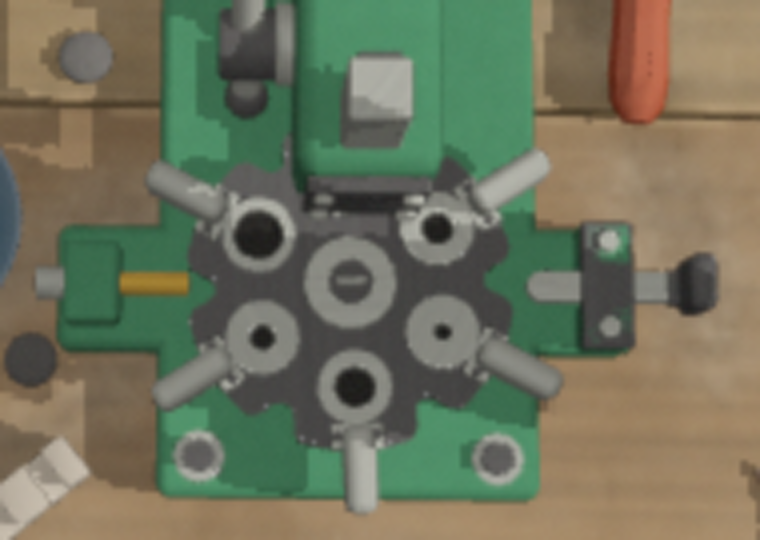

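The slot is now at the back under the ram, with the front tab at crop (360,470). It is about 1.6° short, which agrees with the finger position and is inside the bolt's draw range. The lug is at press y ≈ -131. Next I move outside the lug.

Request:
carry_out(
  travel=[
    [-2.4,1.4,0],
    [-2.4,1.4,0],
    [-2.4,1.4,0],
    [0,0,0],
    [0,0,2.3],
    [0,0,2.3],
    [0,0,2.2],
    [0,0,0],
    [0,0,0],
  ],
  angular=[
    [0,0,0],
    [0,0,0],
    [0,0,0],
    [0,0,0],
    [0,0,0],
    [0,0,0],
    [0,0,0],
    [0,0,0],
    [0,0,0],
  ],
  grip=[0,0,0,0,0,0,0,0,0],
)

```text
t: 12.25
ee_pos: [540.0, -109.3, 60.7]
tool_rot: [-0.001, -0.007, 1.0, 0.0]
contact_force: [1.2, -1.0, 0.7]
gripper_width: 0.003
finger_force: 0.0
```

```bash
python3 st.py
```

```text
12.25 [ 540.  -109.3   60.7] yaw -179.23 z [-0.002  0.001 -1.   ] F [ 1.2 -1.   0.7] j [ 0.53  0.77 -0.6   1.87  0.65  0.7   1.13] 0.003306845048250079
press xy [np.float64(-1.2), np.float64(-170.8)]
```

Request:
carry_out(
  travel=[
    [0,0.3,0],
    [0,0.3,0],
    [0,0.3,0],
    [0,0.2,0],
    [0,0.2,0],
    [0,0.2,0],
    [0,0.2,0],
    [0,0.2,0],
    [0,0.2,0],
    [0,0.2,0],
    [0,0.2,0],
    [0,0,0],
  ],
  angular=[
    [0,0,0],
    [0,0,0],
    [0,0,0],
    [0,0,0],
    [0,0,0],
    [0,0,0],
    [0,0,0],
    [0,0,0],
    [0,0,0],
    [0,0,0],
    [0,0,0],
    [0,0,0],
  ],
  grip=[0,0,0,0,0,0,0,0,0,0,0,0],
)

```text
t: 13.25
ee_pos: [540.8, -84.8, 61.4]
tool_rot: [0.0, -0.006, 1.0, -0.0]
contact_force: [-0.4, -2.8, 1.8]
gripper_width: 0.005
finger_force: 1.3
```

```bash
python3 st.py
```

```text
13.25 [540.8 -84.8  61.4] yaw -179.28 z [ 0. -0. -1.] F [-0.4 -2.8  1.8] j [ 0.48  0.77 -0.59  1.88  0.65  0.69  1.09] 0.005272812007585205
press xy [np.float64(-0.1), np.float64(-146.3)]
```

Moving the bolt with about 3 N. Continuing in small steps towards home (TCP ≈ -139.5).

Request:
carry_out(
  travel=[
    [0,0.15,0],
    [0,0.15,0],
    [0,0.15,0],
    [0,0.1,0],
    [0,0,0],
  ],
  angular=[
    [0,0,0],
    [0,0,0],
    [0,0,0],
    [0,0,0],
    [0,0,0],
  ],
  grip=[0,0,0,0,0],
)

```text
t: 13.67
ee_pos: [540.7, -80.4, 61.4]
tool_rot: [0.0, -0.006, 1.0, -0.001]
contact_force: [0.2, -5.3, 3.0]
gripper_width: 0.005
finger_force: 2.5
```

Request:
carry_out(
  travel=[
    [0,0.1,0],
    [0,0,0],
  ],
  angular=[
    [0,0,0],
    [0,0,0],
  ],
  grip=[0,0],
)

```text
t: 13.83
ee_pos: [540.7, -79.7, 61.4]
tool_rot: [-0.0, -0.006, 1.0, -0.001]
contact_force: [0.8, -4.9, 2.6]
gripper_width: 0.002
finger_force: 2.7
```

Request:
carry_out(
  travel=[
    [0,0.1,0],
    [0,0,0],
  ],
  angular=[
    [0,0,0],
    [0,0,0],
  ],
  grip=[0,0],
)

```text
t: 14.0
ee_pos: [540.7, -78.8, 61.4]
tool_rot: [-0.0, -0.006, 1.0, -0.001]
contact_force: [0.3, -5.9, 3.5]
gripper_width: 0.003
finger_force: 2.8
```

```bash
python3 st.py
```

```text
14.0 [540.7 -78.8  61.4] yaw -179.35 z [-0.    -0.002 -1.   ] F [ 0.3 -5.9  3.5] j [ 0.47  0.77 -0.59  1.89  0.65  0.69  1.07] 0.003029529707286059
press xy [np.float64(-0.1), np.float64(-140.3)]
```

Still moving freely; carry on in 1 mm steps until the stop.

Request:
carry_out(
  travel=[
    [0,0.1,0],
    [0,0,0],
  ],
  angular=[
    [0,0,0],
    [0,0,0],
  ],
  grip=[0,0],
)

```text
t: 14.17
ee_pos: [540.7, -77.9, 61.4]
tool_rot: [-0.0, -0.006, 1.0, -0.001]
contact_force: [0.1, -5.6, 3.4]
gripper_width: 0.006
finger_force: 2.8
```

Request:
carry_out(
  travel=[
    [0,0.1,0],
    [0,0,0],
  ],
  angular=[
    [0,0,0],
    [0,0,0],
  ],
  grip=[0,0],
)

```text
t: 14.33
ee_pos: [540.7, -77.2, 61.4]
tool_rot: [-0.0, -0.006, 1.0, -0.001]
contact_force: [0.7, -5.9, 3.0]
gripper_width: 0.003
finger_force: 3.1
```

Request:
carry_out(
  travel=[
    [0,0.1,0],
    [0,0,0],
  ],
  angular=[
    [0,0,0],
    [0,0,0],
  ],
  grip=[0,0],
)

```text
t: 14.5
ee_pos: [540.7, -77.1, 61.4]
tool_rot: [-0.0, -0.005, 1.0, -0.002]
contact_force: [0.6, -8.2, 3.4]
gripper_width: 0.004
finger_force: 3.7
```

Request:
carry_out(
  travel=[
    [0,0.1,0],
    [0,0.1,0],
    [0,0,0],
  ],
  angular=[
    [0,0,0],
    [0,0,0],
    [0,0,0],
  ],
  grip=[0,0,0],
)

```text
t: 14.75
ee_pos: [540.6, -77.1, 61.4]
tool_rot: [-0.0, -0.005, 1.0, -0.003]
contact_force: [-0.0, -9.8, 4.2]
gripper_width: 0.001
finger_force: 5.1
```

Request:
carry_out(
  travel=[
    [0,0.1,0],
    [0,0.1,0],
    [0,0,0],
    [0,0,0],
  ],
  angular=[
    [0,0,0],
    [0,0,0],
    [0,0,0],
    [0,0,0],
  ],
  grip=[0,0,0,0],
)

```text
t: 15.08
ee_pos: [540.6, -77.0, 61.5]
tool_rot: [-0.0, -0.004, 1.0, -0.005]
contact_force: [0.8, -12.6, 5.0]
gripper_width: 0.005
finger_force: 6.4
```

The bolt has come up against a hard stop. The finger face is at press y ≈ -122.7 against an expected -123, so it is home. I withdraw and verify.

Request:
carry_out(
  travel=[
    [0,-1,0],
    [0,-2,0],
    [0,-2,-2],
    [0,-3,-3],
    [0,-3,-3],
    [0,-3,-2],
    [1,-3,0],
    [2,-3,0],
    [0,0,0],
    [0,0,0],
  ],
  angular=[
    [0,0,0],
    [0,0,0],
    [0,0,0],
    [0,0,0],
    [0,0,0],
    [0,0,0],
    [0,0,0],
    [0,0,0],
    [0,0,0],
    [0,0,0],
  ],
  grip=[0,0,0,0,0,0,0,0,0,0],
)

```text
t: 15.92
ee_pos: [511.6, -270.8, 159.3]
tool_rot: [-0.0, -0.004, 1.0, 0.001]
contact_force: [0.4, 0.7, -0.5]
gripper_width: 0.003
finger_force: 0.0
```

```bash
python3 st.py; python3 - <<'E'
from h import *
c,p,d=snap("top","t4")
cv2.imwrite("pics/t4c.png",cv2.resize(p[205:340,275:465,::-1],None,fx=4,fy=4,interpolation=cv2.INTER_CUBIC))
W=cloud(c,d); O=np.array([538.3,61.5]); y=np.radians(1.0)
X=W[...,:2]-O; x=X[...,0]*np.cos(y)+X[...,1]*np.sin(y); yy=-X[...,0]*np.sin(y)+X[...,1]*np.cos(y)
z=W[...,2]; r=np.hypot(x,yy); th=np.degrees(np.arctan2(yy,x))%360
m=(z>57)&(z<70)&(r>66)&(r<92)
for a in (120,180,240):
    k=m&(abs(th-a)<25); ce=np.array([x[k].mean(),yy[k].mean()]); print(a,k.sum(),ce.round(1),np.degrees(np.arctan2(ce[1],ce[0]))%360)
k=(z>58)&(z<72)&(abs(x)<18)&(yy<-105)&(yy>-150); print("lug",k.sum(),x[k].mean(),yy[k].mean(),yy[k].min(),yy[k].max())
E
```

```text
15.9167 [ 511.6 -270.8  159.3] yaw -179.53 z [-0.001  0.002 -1.   ] F [ 0.4  0.7 -0.5] j [ 0.88  0.69 -0.72  1.72  0.54  0.95  1.53] 0.0034533020591308305
press xy [np.float64(-32.5), np.float64(-331.7)]
120 115 [-38.   66.7] 119.69315085673611
180 119 [-76.3   0.6] 179.55336018564495
240 113 [-38.1 -65.7] 239.85681118023234
lug 109 -0.594315732381831 -116.24644243243404 -122.50496703514081 -110.82060594772072
```

View pics/t4c.png

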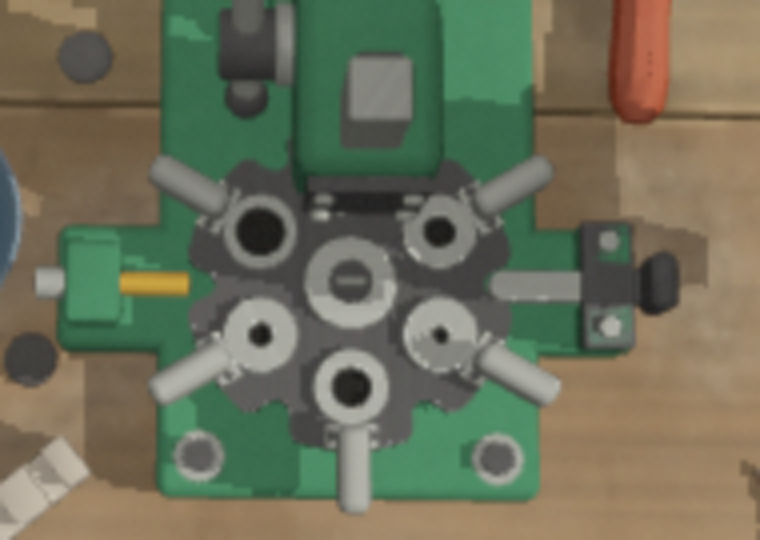

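The bolt nose sits in the rim notch at crop (500,285), the tabs are aligned to within 0.5°, the lug is home at press y ≈ -117, and the bystanders in view have not moved. Handing in.

```bash
python3 -c "
from h import *
print(arm.sign_off())"
```

```text
the job is handed in; nothing more can be done
None
```

The slot is centred under the ram and the lock bolt is fully home in the rim notch. The hand is clear, and the job was handed in at about 16 s with no wrist reading above about 14 N.

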